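Sort two sealed tins into the full tray and the empty tray by their weight

ROBOT

A 7-joint arm with a two-finger parallel gripper is mounted at the origin on a cart in front of the work surface, level with it; the furniture and walls round the work are solid. World frame = base frame: x ahead of the robot, y to its left, z up, the work surface at z = 0. Lengths are in mm, angles in rad, forces in N, time in s.
With the tool pointing down it reaches from about 425 to 1025 mm from the base axis. Payload 9.4 kg.
Tool frame: the origin (TCP) lies on the centre line of the jaws, within the pads' length; the fingertips stand 25 mm ahead of it and the grasp point (between the pads) lies 6 mm ahead of it; z points along the fingers, y is the line along which they close (so a half turn about z gives the same grasp; the last joint's range is limited). The gripper opens to 93 mm and grips with 3 to 60 N. Pads are 15 mm wide; open, the fingers measure 128 mm over their backs; the gripper's body (75 mm by 188 mm) begins 65 mm behind the grasp point.
Start: joints at [1.19, 0.599, -0.003, 1.599, 0.002, 0.943, -0.08], TCP at [216.874, -691.802, 243.618] pointing down, gripper open.
Joint ranges: [-2.57, 2.57], [-0.35, 1.97], [-1.29, 1.29], [0.11, 2.56], [-1.05, 4.19], [0.11, 1.86], [-2.63, 2.63]. Speed limits (rad/s): [2.22, 2.22, 3.01, 3.01, 3.14, 3.14, 3.14].

INTERFACE

Orientations are given as a unit quaternion [x, y, z, w].
In Python, from rig import r gives the robot as it stands.
- The arm moves only by the tool step_arm, never from a script. Its argument "rows" is a list of rows, each an object of numbers: "dx", "dy", "dz": the shift along the tool's x, y, z in mm; "rx", "ry", "rz": the turn, a rotation vector about the tool's x, y, z in rad. A call has 1 to 20 rows; each row is the pose to reach, as a shift and turn from the pose commanded when the call began, along the tool's axes at that moment; what a row does not reach only later rows make up. A row lasts 1/12 s, in which the tool goes at most 41.7 mm and 7.16 degrees, less where a joint would pass 70% of its speed; a pose out of reach is approached as far as the arm can. A call with a gripper value outside its range is refused whole. "claw" is the gripper's target within -1 to 1 (shut at 1, half-way at 0, fully open at -1), set as the call begins (left out, the last holds). The fingers move at their own pace and stop on an object; "newtons" is the grip in N (left out, the last holds). Time passes only in rows, so rows that repeat a pose let the fingers close. It gives the time, the measured TCP pose, the force, the opening and the grip force at its end, in the units of the state.
- r.sense(): the state, without advancing time (a new reading comes with each control period).
- r.read_camera(name): name is "side" or "top"; returns the picture (384x512x3 uint8, blue, green, red); there is no depth.
- r.get_calibration(name): a dict with "fx", "fy", "cx", "cy" (pixels), "xyz" and "attitude" of the camera in the world. Camera axes: x right, y up, looking along -z (the intrinsics and any distortion apply to the point x, -y, -z); pixel columns grow to the right and rows downward; lengths in mm; the calibration is good to about 2 mm. A picture is of the moment at which its call begins. get_calibration takes no time and is no camera call.
- r.job_done(): hands the job in; it is judged then, once.
Trained networks look in the newest picture that a camera, given by its name, has taken for a name from the list of things; names that differ only in an ending like _2 or _b are one class to them, and where a whole thing is asked for, a point or a joint stands for the part that bears it (a point fixed in the world has none). Each returns a list of dicts, best first, with "confidence" (0 to 1); they miss things now and then, are a little off and sometimes report something else, mostly with a low value. They report only what shows in the picture. A call takes as long as a camera call.
- r.trace(camera, label): "pixels" (384x512 bool, what is visible of it) and "location" ([column, row] in pixels, amid what is visible of it).
- r.mark_of(camera, label): "location" ([column, row] in pixels: a listed point, or the origin of a listed thing).
The state is a dict: "time_s": time; "qpos": joint angles; "dq": joint speeds; "joint_efforts": joint torques, N m; "ee_pos": TCP position; "tcp_rot": TCP orientation; "force": force on the tool from outside, world axes, zero at the start; "torque": the same for the moment, N m; "opening": finger opening in mm; "grip_force": force on a finger pad.
Only numpy, scipy, OpenCV 4.12 (cv2) and the standard library are available. Lean on these libraries where they do the work, as an engineer would, in place of code of your own. Each camera call takes 0.05 s, during which the arm holds its last target. There are 200 camera calls.

TASK

Two identical closed steel tins stand on the watch bench: one is packed full of brass blanks, the other is empty, and only the weight felt on lifting tells which. Stand the full tin upright inside the square wooden tray and the empty tin upright inside the round wooden tray; set them down gently, without dropping them, and let go.

Things in the scene. Friction and masses are not known exactly. Their poses are not given: they have to be found in the camera images.
- tin_1: closed steel tin, upright cylinder with a knurled screw lid of the same width: 56 mm across, 48 mm high; origin at the centre of its underside, z up through the lid. It does not open. Stands on the bench. The two tins look the same: either may be the full one, the other is empty. The full one weighs 0.45 to 0.65 kg, the empty one about 0.10 kg.
- tin_2: closed steel tin, upright cylinder with a knurled screw lid of the same width: 56 mm across, 48 mm high; origin at the centre of its underside, z up through the lid. It does not open. Stands on the bench. The two tins look the same: either may be the full one, the other is empty. The full one weighs 0.45 to 0.65 kg, the empty one about 0.10 kg.
- square_tray: square open wooden tray for the full tin, fixed to the bench (an upright board 275 mm high stands on the bench to the right of the work, along y = -0.05 from x = 0.49 backwards: come to the work in front of it, not through it): 120 x 120 mm outside, 16 mm high, walls and floor 4 mm thick (inside 112 x 112 mm); origin at the centre of its underside, on the bench top; x and y run along its sides, z up
- round_tray: round open wooden tray for the empty tin, fixed to the bench (the shade of the bench lamp hangs low to the left of the work, a bell 260 mm across, 170 to 380 mm above the bench, centred at x = 0.55, y = 0.47: keep the gripper to the right of it): 124 mm across outside, about 112 mm across inside, 16 mm high, floor 4 mm thick; origin at the centre of its underside, on the bench top; z up

How it is judged:
By the outcome, as a careful person would: the job done as asked, in the order asked, and still so for the second after the job is handed in, with the robot touching nothing.
It also fails if it takes over 58 s, if anything falls off the work surface, if the arm or the gripper's body presses on something with over 40 N, if the wrist force passes 120 N, or if a joint passes its speed limit or range.

## Working session

There is one attempt and no reset: what is moved stays moved. The work goes in short steps, Python scripts to look and compute and a tool call to move; the robot and the scene stay as the last step left them, time stands still between calls to the robot, and variables do not carry over. Pictures are saved under pics/ and viewed, at most 10 in all, crops included, and the job is handed in when it is done.

Besides the shell and the picture viewer there is one more tool, called after "Call:" as a command line: name --argument value ..., lists and objects as JSON in quotes. step_arm: Moves the arm, as the interface text tells. Its arguments: {"type":"object","properties":{"rows":{"type":"array","items":{"type":"object","properties":{"dx":{"type":"number"},"dy":{"type":"number"},"dz":{"type":"number"},"rx":{"type":"number"},"ry":{"type":"number"},"rz":{"type":"number"}}}},"claw":{"type":"number"},"newtons":{"type":"number"}},"required":["rows"]}

```bash
mkdir -p pics; cat > h.py <<'E'
import numpy as np,cv2
from scipy.spatial.transform import Rotation as R
from rig import r
def ray(cam,px):
    c=r.get_calibration(cam)
    d=np.array([(px[0]-c['cx'])/c['fx'],-(px[1]-c['cy'])/c['fy'],-1.])
    return np.array(c['xyz']),R.from_quat(c['attitude']).apply(d)
def at_z(cam,px,z):
    o,d=ray(cam,px); return o+d*(z-o[2])/d[2]
E
python3 - <<'E'
from h import *
s=r.sense();print(s)
for c in('top','side'):
    print(c,r.get_calibration(c))
    cv2.imwrite(f'pics/{c}0.png',r.read_camera(c))
    for l in('tin_1','square_tray','round_tray'):
        for d in r.mark_of(c,l): print(c,l,'mark',d['confidence'],d['location'],at_z(c,d['location'],0).round(0))
        for d in r.trace(c,l): print(c,l,'trace',d['confidence'],d['location'],d['pixels'].sum(),at_z(c,d['location'],48 if 'tin' in l else 8).round(0))
E
```

```text
{'time_s': 0.0, 'qpos': array([ 1.19030282,  0.60010028, -0.00257157,  1.60012017,  0.00185123,
        0.94290695, -0.07979678]), 'dq': array([ 0.00090688,  0.00085075, -0.00070219,  0.00042489, -0.00090857,
       -0.00014867,  0.00097974]), 'joint_efforts': array([-2.11113470e-04, -7.65080237e+01,  1.49733894e+00, -2.52341402e+01,
       -5.24210790e-02,  1.70278904e-02,  1.65306492e-04]), 'ee_pos': array([ 216.73437064, -691.37649622,  242.78096628]), 'tcp_rot': array([ 9.88476843e-01,  1.51370222e-01, -1.97517654e-04, -7.40653641e-04]), 'force': array([-0.91557119,  0.84188016,  0.09229569]), 'torque': array([-0.00929464,  0.03885937, -0.05873301]), 'grip_force': 0.0, 'opening': 92.93238052865571}
top {'fx': 450.51634624354597, 'fy': 450.51634624354597, 'cx': 248.55474887869542, 'cy': 189.25984964797865, 'xyz': array([399.70539102, 189.78319124, 870.1408143 ]), 'attitude': array([ 0.03320834, -0.04712143, -0.69535965,  0.7163461 ])}
top tin_1 mark 0.73 [211.3, 147.7] [579. 249.   0.]
top tin_1 mark 0.73 [198.0, 229.3] [419. 269.   0.]
top tin_1 mark 0.25 [284.9, 146.3] [587. 105
[... 193 characters left out ...]
ay trace 0.56 [280.2, 222.5] 4015 [436. 112.   8.]
top round_tray mark 0.82 [283.3, 149.1] [581. 108.   0.]
top round_tray trace 0.89 [284.7, 147.4] 3197 [583. 106.   8.]
side {'fx': 487.51455463755127, 'fy': 487.51455463755127, 'cx': 254.12020878831615, 'cy': 197.2668113658544, 'xyz': array([ 166.42434627, -504.40198299,  365.5162546 ]), 'attitude': array([ 0.5286204 , -0.12637954, -0.20332663,  0.81439976])}
side tin_1 mark 0.97 [262.4, 190.2] [571. 240.   0.]
side tin_1 mark 0.58 [179.5, 201.6] [416. 267.   0.]
side tin_1 trace 0.85 [181.6, 191.5] 1100 [400. 202.  48.]
side round_tray mark 0.97 [306.2, 215.4] [585. 110.   0.]
side round_tray trace 0.67 [295.4, 212.2] 1484 [566. 116.   8.]
```

```bash
python3 -c "
import cv2,numpy as np
a=cv2.imread('pics/top0.png');b=cv2.imread('pics/side0.png')
cv2.imwrite('pics/t1.png',cv2.resize(a,(800,600)));cv2.imwrite('pics/s1.png',cv2.resize(b,(800,600)))"
```

```text
(no output)
```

View pics/t1.png

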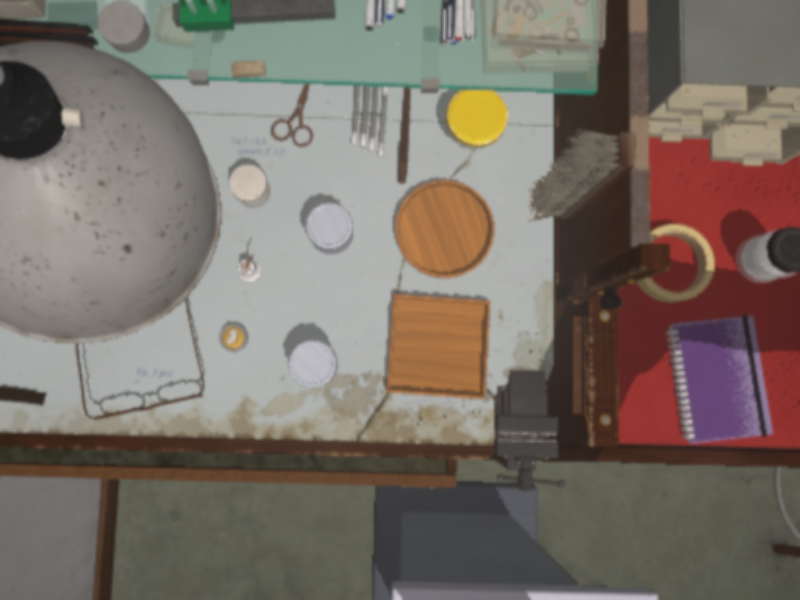

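View pics/s1.png

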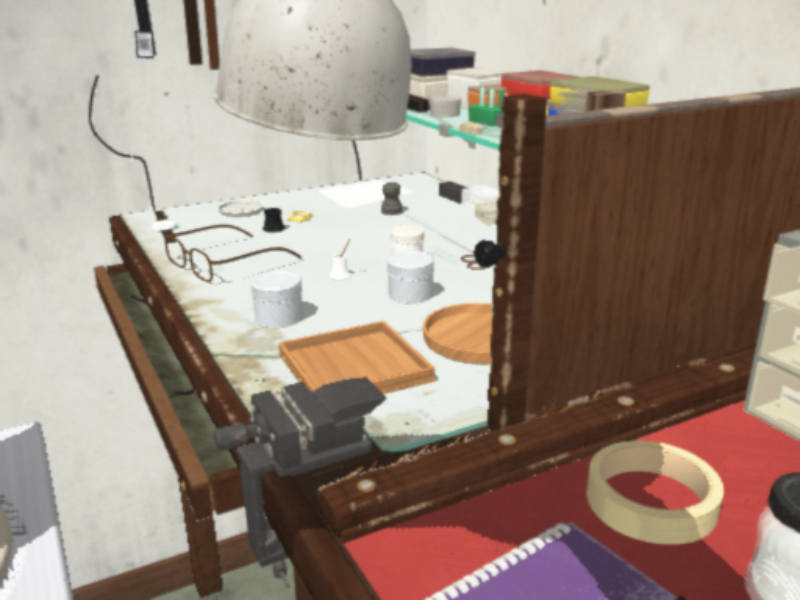

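The top view shows two grey tins, with lids at about (211,144) and (200,232) in native pixels. The square tray is at (281,221) and the round tray at (284,147), and these match the network detections. In the side view, the board stands to the right of the trays and the vise is low at the front. I'll raise the arm and swing round in front of the board, turning the jaws so they close along x.

Call:
step_arm --rows '[{"dx": 60,"dy": -50,"dz": -30,"rz": -0.1},{"dx": 119,"dy": -101,"dz": -57,"rz": -0.2},{"dx": 119,"dy": -101,"dz": -57,"rz": -0.3},{"dx": 119,"dy": -101,"dz": -57,"rz": -0.4},{"dx": 119,"dy": -101,"dz": -70,"rz": -0.45},{"dx": 253,"dy": -195,"dz": -87,"rz": -0.5},{"dx": 253,"dy": -195,"dz": -87,"rz": -0.6},{"dx": 253,"dy": -195,"dz": -87,"rz": -0.7},{"dx": 253,"dy": -195,"dz": -87,"rz": -0.8},{"dx": 253,"dy": -195,"dz": -87,"rz": -0.9},{"dx": 366,"dy": -422,"dz": -87,"rz": -1.0},{"dx": 366,"dy": -422,"dz": -87,"rz": -1.1},{"dx": 366,"dy": -422,"dz": -87,"rz": -1.2},{"dx": 366,"dy": -422,"dz": -87,"rz": -1.267},{"dx": 366,"dy": -422,"dz": -87,"rz": -1.267},{"dx": 366,"dy": -422,"dz": -87,"rz": -1.267},{"dx": 366,"dy": -422,"dz": -87,"rz": -1.267},{"dx": 366,"dy": -422,"dz": -87,"rz": -1.267},{"dx": 366,"dy": -422,"dz": -87,"rz": -1.267}]' --claw -1 --newtons 30

```text
invalid input
```

```bash
python3 - <<'E'
from h import *
s=r.sense();print(s['ee_pos'],R.from_quat(s['tcp_rot']).as_matrix().round(3),s['qpos'])
# shelf front edge: top ray plane vs side ray (edge runs along y)
for z in(150,200,250,300,350): print(z,at_z('top',(256,58),z)[:2].round(),at_z('top',(130,52),z)[:2].round(),at_z('side',(282,79),z)[:2].round(),at_z('side',(310,92),z)[:2].round())
E
```

```text
[ 216.84874528 -691.80576952  243.653067  ] [[ 0.954  0.299 -0.   ]
 [ 0.299 -0.954 -0.   ]
 [-0.     0.    -1.   ]] [ 1.19031956  0.59924389 -0.0024719   1.59941571  0.00177219  0.94289126
 -0.07979154]
150 [702. 171.] [705. 380.] [761. 491.] [737. 338.]
200 [681. 172.] [684. 367.] [623. 260.] [605. 143.]
250 [660. 173.] [663. 353.] [485.  29.] [473. -53.]
300 [639. 175.] [641. 340.] [ 347. -202.] [ 340. -248.]
350 [618. 176.] [620. 327.] [ 209. -433.] [ 208. -444.]
```

Call:
step_arm --rows '[{"dx": 60,"dy": -50,"dz": -30,"rx": 0,"ry": 0,"rz": -0.1},{"dx": 119,"dy": -101,"dz": -57,"rx": 0,"ry": 0,"rz": -0.2},{"dx": 119,"dy": -101,"dz": -57,"rx": 0,"ry": 0,"rz": -0.3},{"dx": 119,"dy": -101,"dz": -57,"rx": 0,"ry": 0,"rz": -0.4},{"dx": 119,"dy": -101,"dz": -70,"rx": 0,"ry": 0,"rz": -0.45},{"dx": 253,"dy": -195,"dz": -87,"rx": 0,"ry": 0,"rz": -0.5},{"dx": 253,"dy": -195,"dz": -87,"rx": 0,"ry": 0,"rz": -0.6},{"dx": 253,"dy": -195,"dz": -87,"rx": 0,"ry": 0,"rz": -0.7},{"dx": 253,"dy": -195,"dz": -87,"rx": 0,"ry": 0,"rz": -0.8},{"dx": 253,"dy": -195,"dz": -87,"rx": 0,"ry": 0,"rz": -0.9},{"dx": 366,"dy": -422,"dz": -87,"rx": 0,"ry": 0,"rz": -1.0},{"dx": 366,"dy": -422,"dz": -87,"rx": 0,"ry": 0,"rz": -1.1},{"dx": 366,"dy": -422,"dz": -87,"rx": 0,"ry": 0,"rz": -1.2},{"dx": 366,"dy": -422,"dz": -87,"rx": 0,"ry": 0,"rz": -1.267},{"dx": 366,"dy": -422,"dz": -87,"rx": 0,"ry": 0,"rz": -1.267},{"dx": 366,"dy": -422,"dz": -87,"rx": 0,"ry": 0,"rz": -1.267},{"dx": 366,"dy": -422,"dz": -87,"rx": 0,"ry": 0,"rz": -1.267},{"dx": 366,"dy": -422,"dz": -87,"rx": 0,"ry": 0,"rz": -1.267},{"dx": 366,"dy": -422,"dz": -87,"rx": 0,"ry": 0,"rz": -1.267}]' --claw -1.0 --newtons 30

```text
time_s: 2.28
ee_pos: [439.9, -180.1, 330.8]
tcp_rot: [0.707, 0.707, -0.0, 0.0]
force: [1.1, -0.3, -0.6]
opening: 93.2
grip_force: 0.0
```

Call:
step_arm --rows '[{"dx": 30,"dy": 0,"dz": 0,"rx": 0,"ry": 0,"rz": 0},{"dx": 280,"dy": 0,"dz": 0,"rx": 0,"ry": 0,"rz": 0},{"dx": 280,"dy": 0,"dz": 0,"rx": 0,"ry": 0,"rz": 0},{"dx": 280,"dy": 0,"dz": 0,"rx": 0,"ry": 0,"rz": 0},{"dx": 280,"dy": 0,"dz": 0,"rx": 0,"ry": 0,"rz": 0},{"dx": 280,"dy": 0,"dz": 0,"rx": 0,"ry": 0,"rz": 0},{"dx": 280,"dy": 0,"dz": 0,"rx": 0,"ry": 0,"rz": 0},{"dx": 280,"dy": 0,"dz": 0,"rx": 0,"ry": 0,"rz": 0},{"dx": 440,"dy": -27,"dz": 100,"rx": 0,"ry": 0,"rz": 0},{"dx": 440,"dy": -27,"dz": 100,"rx": 0,"ry": 0,"rz": 0},{"dx": 440,"dy": -27,"dz": 150,"rx": 0,"ry": 0,"rz": 0},{"dx": 440,"dy": -27,"dz": 200,"rx": 0,"ry": 0,"rz": 0},{"dx": 440,"dy": -27,"dz": 200,"rx": 0,"ry": 0,"rz": 0},{"dx": 440,"dy": -27,"dz": 200,"rx": 0,"ry": 0,"rz": 0},{"dx": 440,"dy": -27,"dz": 200,"rx": 0,"ry": 0,"rz": 0},{"dx": 440,"dy": -27,"dz": 200,"rx": 0,"ry": 0,"rz": 0},{"dx": 440,"dy": -27,"dz": 200,"rx": 0,"ry": 0,"rz": 0}]'

```text
time_s: 3.7
ee_pos: [413.4, 259.2, 129.9]
tcp_rot: [0.707, 0.707, -0.001, 0.0]
force: [0.1, 0.9, -0.1]
opening: 93.1
grip_force: 0.0
```

```bash
python3 - <<'E'
from h import *
s=r.sense();print(s['ee_pos'],s['force'])
im=r.read_camera('side');cv2.imwrite('pics/s2.png',cv2.resize(im[60:320,100:430],None,fx=2.2,fy=2.2))
for d in r.mark_of('side','tin_1'): print(d['confidence'],d['location'],at_z('side',d['location'],0).round(0))
for d in r.trace('side','tin_1'):
    v,u=np.nonzero(d['pixels']); print(d['confidence'],u.min(),u.max(),v.min(),v.max())
E
```

```text
[413.38590716 259.22005505 129.88577464] [ 0.06472216  0.86804282 -0.13150211]
0.94 [177.0, 202.7] [410. 265.   0.]
0.55 [259.9, 188.6] [571. 249.   0.]
0.81 248 277 162 194
0.59 161 193 174 209
```

View pics/s2.png

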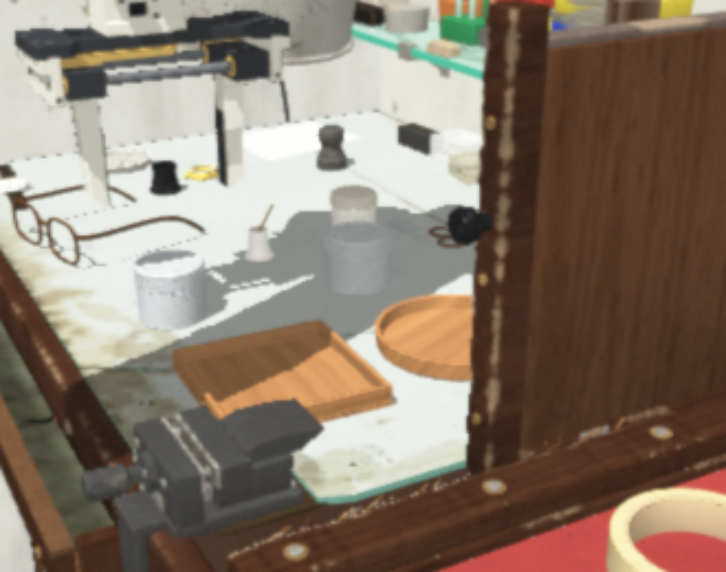

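The open jaws straddle the nearer tin, which is at about (170,290) in the crop. The gripper's long side runs along x, clear of the lamp and the board. Now descending.

Call:
step_arm --rows '[{"dx": 3,"dy": 0,"dz": 20,"rx": 0,"ry": 0,"rz": 0},{"dx": 3,"dy": 0,"dz": 45,"rx": 0,"ry": 0,"rz": 0},{"dx": 3,"dy": 0,"dz": 65,"rx": 0,"ry": 0,"rz": 0},{"dx": 3,"dy": 0,"dz": 80,"rx": 0,"ry": 0,"rz": 0},{"dx": 3,"dy": 0,"dz": 88,"rx": 0,"ry": 0,"rz": 0},{"dx": 3,"dy": 0,"dz": 88,"rx": 0,"ry": 0,"rz": 0},{"dx": 3,"dy": 0,"dz": 88,"rx": 0,"ry": 0,"rz": 0}]'

```text
time_s: 4.43
ee_pos: [413.5, 263.1, 43.4]
tcp_rot: [0.707, 0.707, 0.0, 0.0]
force: [-1.2, -0.5, -0.7]
opening: 92.8
grip_force: 0.0
```

Call:
step_arm --rows '[{"dx": 0,"dy": 0,"dz": 0,"rx": 0,"ry": 0,"rz": 0},{"dx": 0,"dy": 0,"dz": 0,"rx": 0,"ry": 0,"rz": 0},{"dx": 0,"dy": 0,"dz": 0,"rx": 0,"ry": 0,"rz": 0},{"dx": 0,"dy": 0,"dz": 0,"rx": 0,"ry": 0,"rz": 0},{"dx": 0,"dy": 0,"dz": 0,"rx": 0,"ry": 0,"rz": 0},{"dx": 0,"dy": 0,"dz": 0,"rx": 0,"ry": 0,"rz": 0},{"dx": 0,"dy": 0,"dz": 0,"rx": 0,"ry": 0,"rz": 0},{"dx": 0,"dy": 0,"dz": 0,"rx": 0,"ry": 0,"rz": 0},{"dx": 0,"dy": 0,"dz": 0,"rx": 0,"ry": 0,"rz": 0},{"dx": 0,"dy": 0,"dz": 0,"rx": 0,"ry": 0,"rz": 0}]' --claw 1.0 --newtons 30

```text
time_s: 5.27
ee_pos: [412.5, 263.3, 42.7]
tcp_rot: [0.707, 0.707, -0.0, -0.0]
force: [-2.4, -0.3, 5.1]
opening: 56.3
grip_force: 30.0
```

Call:
step_arm --rows '[{"dx": 0,"dy": 0,"dz": -5,"rx": 0,"ry": 0,"rz": 0},{"dx": 0,"dy": 0,"dz": -15,"rx": 0,"ry": 0,"rz": 0},{"dx": 0,"dy": 0,"dz": -30,"rx": 0,"ry": 0,"rz": 0},{"dx": 0,"dy": 0,"dz": -45,"rx": 0,"ry": 0,"rz": 0},{"dx": 0,"dy": 0,"dz": -58,"rx": 0,"ry": 0,"rz": 0},{"dx": 0,"dy": 0,"dz": -60,"rx": 0,"ry": 0,"rz": 0},{"dx": 0,"dy": 0,"dz": -60,"rx": 0,"ry": 0,"rz": 0},{"dx": 0,"dy": 0,"dz": -60,"rx": 0,"ry": 0,"rz": 0},{"dx": 0,"dy": 0,"dz": -60,"rx": 0,"ry": 0,"rz": 0},{"dx": 0,"dy": 0,"dz": -60,"rx": 0,"ry": 0,"rz": 0}]'

```text
time_s: 6.1
ee_pos: [412.5, 263.1, 101.8]
tcp_rot: [0.707, 0.707, -0.001, -0.0]
force: [0.1, 0.2, -4.9]
opening: 56.4
grip_force: 30.0
```

```bash
python3 - <<'E'
from h import *
F=[]
for i in range(6):
    im=r.read_camera('side'); F.append(r.sense()['force'])
print(np.array(F).round(2)); s=r.sense(); print(s['ee_pos'],s['opening'],s['grip_force'],s['torque'])
for c in('top','side'):
  for l in('square_tray','round_tray'):
    for d in r.mark_of(c,l): print(c,l,d['confidence'],d['location'],at_z(c,d['location'],0).round(0))
E
```

```text
[[ 0.27  1.56 -5.25]
 [ 0.62  1.38 -5.34]
 [-0.72  0.13 -6.44]
 [-0.2   0.06 -5.59]
 [-0.32 -0.44 -6.06]
 [ 0.11  0.76 -5.76]]
[412.72367873 263.39423697 102.38295341] 56.14607595190236 29.996698508039117 [-0.047046   -0.1387965   0.01178834]
top square_tray 0.93 [283.4, 222.6] [437. 105.   0.]
top round_tray 0.82 [283.3, 149.1] [581. 108.   0.]
side square_tray 0.63 [225.0, 235.1] [435. 113.   0.]
side round_tray 0.72 [307.6, 217.8] [582. 101.   0.]
```

It feels about 5.7 N on lifting, roughly 0.58 kg, so this is the full tin and goes in the square tray at (437,108).

Call:
step_arm --rows '[{"dx": -15,"dy": 3,"dz": 0,"rx": 0,"ry": 0,"rz": 0},{"dx": -40,"dy": 8,"dz": 0,"rx": 0,"ry": 0,"rz": 0},{"dx": -70,"dy": 12,"dz": 0,"rx": 0,"ry": 0,"rz": 0},{"dx": -100,"dy": 16,"dz": 0,"rx": 0,"ry": 0,"rz": 0},{"dx": -125,"dy": 20,"dz": 0,"rx": 0,"ry": 0,"rz": 0},{"dx": -145,"dy": 23,"dz": 0,"rx": 0,"ry": 0,"rz": 0},{"dx": -155,"dy": 24,"dz": 0,"rx": 0,"ry": 0,"rz": 0},{"dx": -155,"dy": 24,"dz": 10,"rx": 0,"ry": 0,"rz": 0},{"dx": -155,"dy": 24,"dz": 22,"rx": 0,"ry": 0,"rz": 0},{"dx": -155,"dy": 24,"dz": 34,"rx": 0,"ry": 0,"rz": 0},{"dx": -155,"dy": 24,"dz": 42,"rx": 0,"ry": 0,"rz": 0},{"dx": -155,"dy": 24,"dz": 47,"rx": 0,"ry": 0,"rz": 0},{"dx": -155,"dy": 24,"dz": 50,"rx": 0,"ry": 0,"rz": 0},{"dx": -155,"dy": 24,"dz": 52,"rx": 0,"ry": 0,"rz": 0},{"dx": -155,"dy": 24,"dz": 53,"rx": 0,"ry": 0,"rz": 0},{"dx": -155,"dy": 24,"dz": 54,"rx": 0,"ry": 0,"rz": 0},{"dx": -155,"dy": 24,"dz": 54,"rx": 0,"ry": 0,"rz": 0},{"dx": -155,"dy": 24,"dz": 54,"rx": 0,"ry": 0,"rz": 0}]'

```text
time_s: 8.1
ee_pos: [437.0, 108.4, 48.8]
tcp_rot: [0.707, 0.707, 0.0, 0.0]
force: [-0.4, 1.1, -7.0]
opening: 56.3
grip_force: 30.0
```

```bash
python3 - <<'E'
from h import *
im=r.read_camera('side');s=r.sense();print(s['ee_pos'],s['force'],s['opening'])
cv2.imwrite('pics/s3.png',cv2.resize(im[60:320,100:430],None,fx=2.2,fy=2.2))
E
```

```text
[436.98024416 108.34197178  48.83488848] [-0.05268825 -0.34992232 -5.17261094] 56.1538190995904
```

View pics/s3.png

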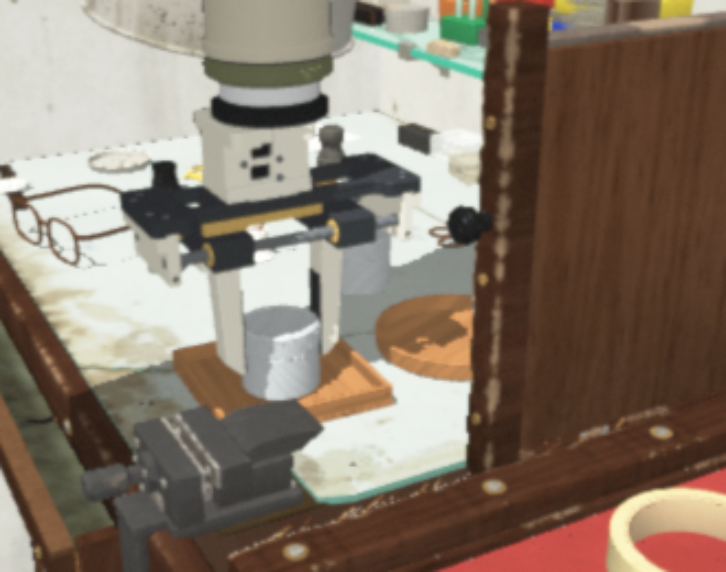

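The tin hangs within the square tray, about 2 mm above its floor. Easing it down.

Call:
step_arm --rows '[{"dx": 0,"dy": 0,"dz": 0.5,"rx": 0,"ry": 0,"rz": 0},{"dx": 0,"dy": 0,"dz": 1,"rx": 0,"ry": 0,"rz": 0},{"dx": 0,"dy": 0,"dz": 1.5,"rx": 0,"ry": 0,"rz": 0},{"dx": 0,"dy": 0,"dz": 2,"rx": 0,"ry": 0,"rz": 0},{"dx": 0,"dy": 0,"dz": 2.3,"rx": 0,"ry": 0,"rz": 0},{"dx": 0,"dy": 0,"dz": 2.3,"rx": 0,"ry": 0,"rz": 0},{"dx": 0,"dy": 0,"dz": 2.3,"rx": 0,"ry": 0,"rz": 0},{"dx": 0,"dy": 0,"dz": 2.3,"rx": 0,"ry": 0,"rz": 0}]'

```text
time_s: 8.82
ee_pos: [436.9, 108.3, 46.8]
tcp_rot: [0.707, 0.707, 0.0, 0.0]
force: [-0.9, -0.9, 4.7]
opening: 56.1
grip_force: 30.0
```

Call:
step_arm --rows '[{"dx": 0,"dy": 0,"dz": 0,"rx": 0,"ry": 0,"rz": 0},{"dx": 0,"dy": 0,"dz": 0,"rx": 0,"ry": 0,"rz": 0},{"dx": 0,"dy": 0,"dz": 0,"rx": 0,"ry": 0,"rz": 0},{"dx": 0,"dy": 0,"dz": 0,"rx": 0,"ry": 0,"rz": 0},{"dx": 0,"dy": 0,"dz": 0,"rx": 0,"ry": 0,"rz": 0},{"dx": 0,"dy": 0,"dz": 0,"rx": 0,"ry": 0,"rz": 0}]' --claw -0.5

```text
time_s: 9.32
ee_pos: [436.9, 108.4, 46.3]
tcp_rot: [0.707, 0.707, -0.0, -0.0]
force: [0.3, 0.6, -0.0]
opening: 70.0
grip_force: 0.0
```

Call:
step_arm --rows '[{"dx": 0,"dy": 0,"dz": -10,"rx": 0,"ry": 0,"rz": 0},{"dx": 0,"dy": 0,"dz": -30,"rx": 0,"ry": 0,"rz": 0},{"dx": 0,"dy": 0,"dz": -55,"rx": 0,"ry": 0,"rz": 0},{"dx": 0,"dy": 0,"dz": -74,"rx": 0,"ry": 0,"rz": 0},{"dx": 0,"dy": 0,"dz": -74,"rx": 0,"ry": 0,"rz": 0},{"dx": 30,"dy": 30,"dz": -74,"rx": 0,"ry": 0,"rz": 0},{"dx": 60,"dy": 60,"dz": -74,"rx": 0,"ry": 0,"rz": 0},{"dx": 85,"dy": 85,"dz": -74,"rx": 0,"ry": 0,"rz": 0},{"dx": 110,"dy": 110,"dz": -74,"rx": 0,"ry": 0,"rz": 0},{"dx": 128,"dy": 126,"dz": -74,"rx": 0,"ry": 0,"rz": 0},{"dx": 138,"dy": 135,"dz": -74,"rx": 0,"ry": 0,"rz": 0},{"dx": 140,"dy": 138,"dz": -74,"rx": 0,"ry": 0,"rz": 0},{"dx": 140,"dy": 138,"dz": -74,"rx": 0,"ry": 0,"rz": 0},{"dx": 140,"dy": 138,"dz": -74,"rx": 0,"ry": 0,"rz": 0}]' --claw -1.0

```text
time_s: 10.48
ee_pos: [574.0, 247.3, 119.5]
tcp_rot: [0.707, 0.707, -0.001, 0.0]
force: [-0.5, -1.1, 0.2]
opening: 92.6
grip_force: 0.0
```

```bash
python3 - <<'E'
from h import *
im=r.read_camera('side');s=r.sense();print(s['ee_pos'],s['force'],s['opening'])
cv2.imwrite('pics/s4.png',cv2.resize(im[60:320,100:430],None,fx=2.2,fy=2.2))
for d in r.mark_of('side','tin_1'): print(d['confidence'],d['location'],at_z('side',d['location'],0).round(0))
E
```

```text
[573.90157597 247.00302633 119.72811569] [ 0.31306353  0.37008301 -0.05971465] 93.10399970191997
0.66 [225.8, 236.5] [434. 108.   0.]
0.6 [260.7, 189.0] [571. 247.   0.]
```

View pics/s4.png

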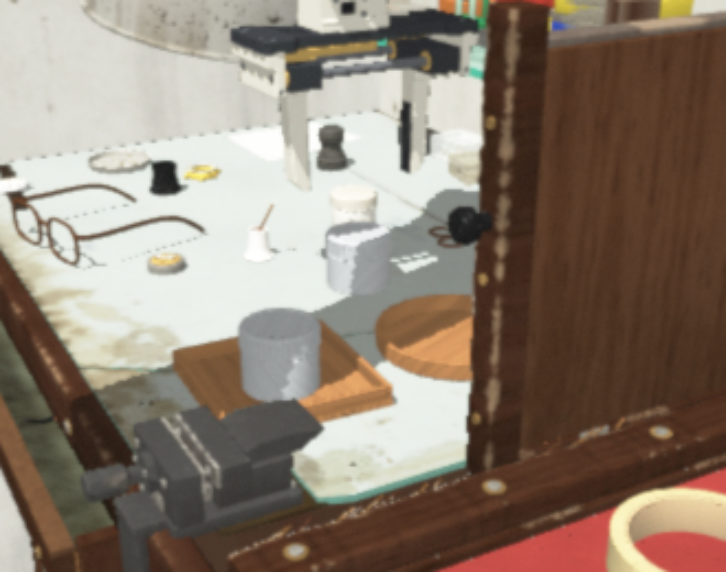

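The full tin stands upright in the square tray at about (280,350) in the crop. The jaws are above the other tin at (358,258). Now descending and gripping.

Call:
step_arm --rows '[{"dx": 0,"dy": 0,"dz": 20,"rx": 0,"ry": 0,"rz": 0},{"dx": 0,"dy": 0,"dz": 40,"rx": 0,"ry": 0,"rz": 0},{"dx": 0,"dy": 0,"dz": 58,"rx": 0,"ry": 0,"rz": 0},{"dx": 0,"dy": 0,"dz": 70,"rx": 0,"ry": 0,"rz": 0},{"dx": 0,"dy": 0,"dz": 78,"rx": 0,"ry": 0,"rz": 0},{"dx": 0,"dy": 0,"dz": 78,"rx": 0,"ry": 0,"rz": 0},{"dx": 0,"dy": 0,"dz": 78,"rx": 0,"ry": 0,"rz": 0}]'

```text
time_s: 11.17
ee_pos: [574.8, 248.3, 42.5]
tcp_rot: [0.707, 0.707, -0.0, -0.0]
force: [-0.8, 0.0, -0.4]
opening: 93.1
grip_force: 0.0
```

Call:
step_arm --rows '[{"dx": 0,"dy": 0,"dz": 0,"rx": 0,"ry": 0,"rz": 0},{"dx": 0,"dy": 0,"dz": 0,"rx": 0,"ry": 0,"rz": 0},{"dx": 0,"dy": 0,"dz": 0,"rx": 0,"ry": 0,"rz": 0},{"dx": 0,"dy": 0,"dz": 0,"rx": 0,"ry": 0,"rz": 0},{"dx": 0,"dy": 0,"dz": 0,"rx": 0,"ry": 0,"rz": 0},{"dx": 0,"dy": 0,"dz": 0,"rx": 0,"ry": 0,"rz": 0},{"dx": 0,"dy": 0,"dz": 0,"rx": 0,"ry": 0,"rz": 0},{"dx": 0,"dy": 0,"dz": 0,"rx": 0,"ry": 0,"rz": 0},{"dx": 0,"dy": 0,"dz": 0,"rx": 0,"ry": 0,"rz": 0},{"dx": 0,"dy": 0,"dz": 0,"rx": 0,"ry": 0,"rz": 0}]' --claw 1.0 --newtons 20

```text
time_s: 12.0
ee_pos: [575.0, 248.4, 42.5]
tcp_rot: [0.707, 0.707, 0.0, 0.0]
force: [-0.4, -0.8, 4.1]
opening: 55.8
grip_force: 20.0
```

Call:
step_arm --rows '[{"dx": 0,"dy": 0,"dz": -5,"rx": 0,"ry": 0,"rz": 0},{"dx": 0,"dy": 0,"dz": -15,"rx": 0,"ry": 0,"rz": 0},{"dx": 0,"dy": 0,"dz": -30,"rx": 0,"ry": 0,"rz": 0},{"dx": 0,"dy": 0,"dz": -45,"rx": 0,"ry": 0,"rz": 0},{"dx": 0,"dy": 0,"dz": -58,"rx": 0,"ry": 0,"rz": 0},{"dx": 0,"dy": 0,"dz": -60,"rx": 0,"ry": 0,"rz": 0},{"dx": 0,"dy": 0,"dz": -60,"rx": 0,"ry": 0,"rz": 0},{"dx": 0,"dy": 0,"dz": -60,"rx": 0,"ry": 0,"rz": 0},{"dx": 0,"dy": 0,"dz": -60,"rx": 0,"ry": 0,"rz": 0},{"dx": 0,"dy": 0,"dz": -60,"rx": 0,"ry": 0,"rz": 0}]'

```text
time_s: 12.83
ee_pos: [574.5, 248.1, 101.5]
tcp_rot: [0.707, 0.707, -0.001, -0.0]
force: [-0.3, -0.1, -0.9]
opening: 56.1
grip_force: 20.0
```

This one reads about 1 N, so it is the empty tin. Moving it to the round tray.

Call:
step_arm --rows '[{"dx": -15,"dy": 0,"dz": 0,"rx": 0,"ry": 0,"rz": 0},{"dx": -40,"dy": 1,"dz": 0,"rx": 0,"ry": 0,"rz": 0},{"dx": -70,"dy": 1,"dz": 0,"rx": 0,"ry": 0,"rz": 0},{"dx": -100,"dy": 2,"dz": 0,"rx": 0,"ry": 0,"rz": 0},{"dx": -125,"dy": 2,"dz": 0,"rx": 0,"ry": 0,"rz": 0},{"dx": -138,"dy": 2,"dz": 0,"rx": 0,"ry": 0,"rz": 0},{"dx": -142,"dy": 2,"dz": 0,"rx": 0,"ry": 0,"rz": 0},{"dx": -142,"dy": 2,"dz": 10,"rx": 0,"ry": 0,"rz": 0},{"dx": -142,"dy": 2,"dz": 22,"rx": 0,"ry": 0,"rz": 0},{"dx": -142,"dy": 2,"dz": 34,"rx": 0,"ry": 0,"rz": 0},{"dx": -142,"dy": 2,"dz": 42,"rx": 0,"ry": 0,"rz": 0},{"dx": -142,"dy": 2,"dz": 47,"rx": 0,"ry": 0,"rz": 0},{"dx": -142,"dy": 2,"dz": 50,"rx": 0,"ry": 0,"rz": 0},{"dx": -142,"dy": 2,"dz": 52,"rx": 0,"ry": 0,"rz": 0},{"dx": -142,"dy": 2,"dz": 53,"rx": 0,"ry": 0,"rz": 0},{"dx": -142,"dy": 2,"dz": 53,"rx": 0,"ry": 0,"rz": 0},{"dx": -142,"dy": 2,"dz": 53,"rx": 0,"ry": 0,"rz": 0}]'

```text
time_s: 14.25
ee_pos: [577.1, 106.4, 49.6]
tcp_rot: [0.707, 0.707, 0.0, 0.0]
force: [0.5, -0.2, -1.3]
opening: 56.0
grip_force: 20.0
```

Call:
step_arm --rows '[{"dx": 0,"dy": 0,"dz": 0.5,"rx": 0,"ry": 0,"rz": 0},{"dx": 0,"dy": 0,"dz": 1,"rx": 0,"ry": 0,"rz": 0},{"dx": 0,"dy": 0,"dz": 1.5,"rx": 0,"ry": 0,"rz": 0},{"dx": 0,"dy": 0,"dz": 2,"rx": 0,"ry": 0,"rz": 0},{"dx": 0,"dy": 0,"dz": 2.4,"rx": 0,"ry": 0,"rz": 0},{"dx": 0,"dy": 0,"dz": 2.8,"rx": 0,"ry": 0,"rz": 0},{"dx": 0,"dy": 0,"dz": 3,"rx": 0,"ry": 0,"rz": 0},{"dx": 0,"dy": 0,"dz": 3,"rx": 0,"ry": 0,"rz": 0},{"dx": 0,"dy": 0,"dz": 3,"rx": 0,"ry": 0,"rz": 0}]'

```text
time_s: 15.0
ee_pos: [576.9, 106.4, 46.5]
tcp_rot: [0.707, 0.707, 0.0, 0.0]
force: [-1.5, 0.1, 4.4]
opening: 56.2
grip_force: 20.0
```

```bash
python3 - <<'E'
from h import *
im=r.read_camera('side');s=r.sense();print(s['ee_pos'],s['force'],s['opening'])
cv2.imwrite('pics/s5.png',cv2.resize(im[60:320,100:430],None,fx=2.2,fy=2.2))
E
```

```text
[576.85981258 106.34994692  46.48778004] [-1.44761847 -1.10916391  4.62247975] 55.68509133756233
```

View pics/s5.png

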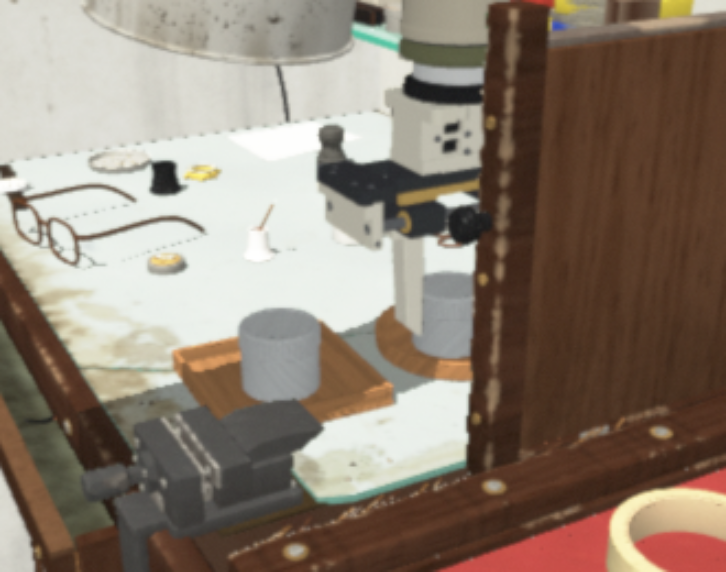

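The empty tin rests inside the round tray at about (445,315) in the crop, and the contact force confirms it has touched down. Releasing and backing off upward.

Call:
step_arm --rows '[{"dx": 0,"dy": 0,"dz": 0,"rx": 0,"ry": 0,"rz": 0},{"dx": 0,"dy": 0,"dz": 0,"rx": 0,"ry": 0,"rz": 0},{"dx": 0,"dy": 0,"dz": 0,"rx": 0,"ry": 0,"rz": 0},{"dx": 0,"dy": 0,"dz": 0,"rx": 0,"ry": 0,"rz": 0},{"dx": 0,"dy": 0,"dz": 0,"rx": 0,"ry": 0,"rz": 0},{"dx": 0,"dy": 0,"dz": 0,"rx": 0,"ry": 0,"rz": 0}]' --claw -0.5

```text
time_s: 15.55
ee_pos: [576.9, 106.4, 46.2]
tcp_rot: [0.707, 0.707, -0.0, -0.0]
force: [0.2, 0.3, 0.8]
opening: 69.7
grip_force: 0.0
```

Call:
step_arm --rows '[{"dx": 0,"dy": 0,"dz": -10,"rx": 0,"ry": 0,"rz": 0},{"dx": 0,"dy": 0,"dz": -30,"rx": 0,"ry": 0,"rz": 0},{"dx": 0,"dy": 0,"dz": -55,"rx": 0,"ry": 0,"rz": 0},{"dx": 0,"dy": 0,"dz": -80,"rx": 0,"ry": 0,"rz": 0},{"dx": 10,"dy": -10,"dz": -110,"rx": 0,"ry": 0,"rz": 0},{"dx": 40,"dy": -30,"dz": -130,"rx": 0,"ry": 0,"rz": 0},{"dx": 70,"dy": -60,"dz": -140,"rx": 0,"ry": 0,"rz": 0},{"dx": 90,"dy": -80,"dz": -140,"rx": 0,"ry": 0,"rz": 0},{"dx": 100,"dy": -90,"dz": -140,"rx": 0,"ry": 0,"rz": 0},{"dx": 100,"dy": -90,"dz": -140,"rx": 0,"ry": 0,"rz": 0},{"dx": 100,"dy": -90,"dz": -140,"rx": 0,"ry": 0,"rz": 0}]'

```text
time_s: 16.47
ee_pos: [486.6, 206.8, 187.1]
tcp_rot: [0.706, 0.708, 0.0, 0.0]
force: [0.3, -0.6, 0.2]
opening: 69.7
grip_force: 0.0
```

```bash
python3 - <<'E'
from h import *
im=r.read_camera('side');s=r.sense();print(s['ee_pos'],s['force'],s['opening'],s['time_s'])
cv2.imwrite('pics/s6.png',cv2.resize(im[60:320,100:430],None,fx=2.2,fy=2.2))
E
```

```text
[487.2990945  205.93388276 186.73829167] [ 1.00050235 -0.63668463  0.11260794] 69.38180557621561 16.5167
```

View pics/s6.png

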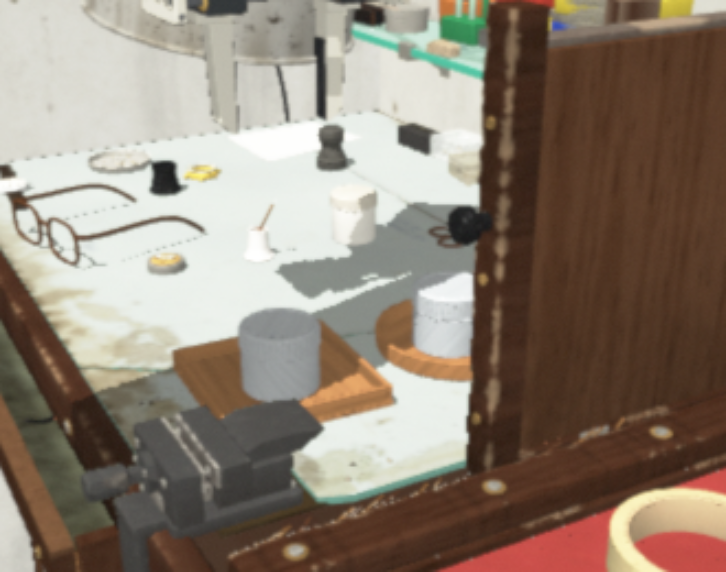

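Both tins stand upright in their trays, at (280,350) and (445,315) in the crop, and the gripper is clear of them.

```bash
python3 -c "
from rig import r
print(r.job_done())"
```

```text
the job is handed in; nothing more can be done
None
```

The full tin (about 0.58 kg by the lift force) stands upright in the square tray and the empty one (about 0.1 kg) in the round tray; both were set down gently and released, and the job was handed in at about 16.5 s.

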